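Trace the vein of the steel leaf

ROBOT

A 6-joint arm with a two-finger parallel gripper is mounted at the origin on the work surface. World frame = base frame: x ahead of the robot, y to its left, z up, the work surface at z = 0. Lengths are in m, angles in rad, forces in N, time in s.
With the tool pointing down it reaches from about 0.275 to 1 m from the base axis. Payload 8.4 kg.
Tool frame: the origin (TCP) lies midway between the tips of the shut fingers; the grasp point (between the pads) lies 19 mm behind it; z points along the fingers, y is the line along which they close (so a half turn about z gives the same grasp; the last joint's range is limited). The gripper opens to 85 mm and grips with 20 to 120 N. Pads are 22 mm wide; open, the fingers measure 114 mm over their backs; the gripper's body (76 mm by 85 mm) begins 54 mm behind the grasp point. The pads swing forward as they close: fully open they stand 13 mm farther back than shut.
Start: joints at [1.115, 0.353, 1.633, -0, 1.155, -0.002], TCP at [0.274, 0.562, 0.231] pointing down, gripper open.
Joint ranges: [-2.63, 2.63], [-0.92, 2.1], [0.06, 2.66], [-1.3, 4.44], [0, 2.69], [-3.02, 3.02]. Speed limits (rad/s): [2.22, 2.22, 2.79, 3.14, 3.14, 3.14].

INTERFACE

Orientations are given as a unit quaternion [w, x, y, z].
In Python, from rig import * gives the robot as it stands.
- The arm moves only by the tool step_arm, never from a script. Its argument "rows" is a list of rows, each a list of 3 entries, a list of its own where there are three numbers: the opening, from 0 (shut) to 1 (fully open), then the shift along the world's x, y, z as a fraction of full scale, then the turn about the world's z as a fraction of full scale. A call has 1 to 5 rows; each row is the pose to reach, as a shift and turn from the pose commanded when the call began; what a row does not reach only later rows make up. Full scale, the value 1, is 0.15 m for a shift and 1.5 rad for a turn. A row lasts 1/12 s, in which the tool goes at most 41.7 mm and 7.16 degrees, less where a joint would pass 70% of its speed; a pose out of reach is approached as far as the arm can. A call with a number of a shift or a turn outside -1 to 1 is refused whole. A call with a gripper value outside its range is refused whole. The fingers move at their own pace and stop on an object; the grip force is fixed at half the most. Time passes only in rows, so rows that repeat a pose let the fingers close. It gives the time, the measured TCP pose, the force, the opening and the grip force at its end, in the units of the state.
- get_obs(): the state, without advancing time (a new reading comes with each control period).
- snapshot(name): name is "scene" or "top" or "wrist"; returns a dict with "color" (400x640x3 uint8, red, green, blue), "range_z" (400x640 float32, m along the optical axis (not along the pixel's ray), 0 where there is no reading), "K" (3x3 intrinsics, pixels), "position" and "attitude" of the camera in the world. Camera axes: x right, y down, z forward; pixel columns grow to the right and rows downward; lengths in m; the calibration is good to about 2 mm. A picture is of the moment at which its call begins.
- close_job(): hands the job in; it is judged then, once.
Trained networks look in a picture, given as the dict that the camera call returned (one of the last four; its "shot" number tells which), for a name from the list of things; names that differ only in an ending like _2 or _b are one class to them, and where a whole thing is asked for, a point or a joint stands for the part that bears it (a point fixed in the world has none). Each returns a list of dicts, best first, with "conf" (0 to 1); they miss things now and then, are a little off and sometimes report something else, mostly with a low value. They report only what shows in the picture. A call takes as long as a camera call.
- boxes_of(picture, thing): "position" ([x, y, z] in m, in the coordinates of the camera as it stood for that picture, good to about 4 mm: the middle of the surface that is visible of it).
- mark_of(picture, thing): "position" ([x, y, z] in m, in the coordinates of the camera as it stood for that picture, good to about 4 mm: a listed point, or the origin of a listed thing).
The state is a dict: "t": time; "joints": joint angles; "qd": joint speeds; "joint_efforts": joint torques, N m; "ee_pos": TCP position; "orientation": TCP orientation; "contact_force": force on the tool from outside, world axes, zero at the start; "wrist_torque": the same for the moment, N m; "finger_gap": opening from 0.0 (shut) to 1.0 (fully open); "finger_force": force on a finger pad.
Only numpy, scipy, OpenCV 4.12 (cv2) and the standard library are available. Lean on these libraries where they do the work, as an engineer would, in place of code of your own. Each camera call takes 0.05 s, during which the arm holds its last target. There are 200 camera calls.

TASK

Feel along the raised vein of the steel leaf for dents: with the fingertips, lightly trace it from the green dot at the stem over each yellow dot in turn to the red dot at the tip. Touch the vein at every dot, stay off the thin blade, never press the sprung plate under the leaf down near its stop, and leave the tools standing around it where they are. The program finishes while holding: keep the fingertips resting lightly on the red dot, so that the smith sees the place.

Things in the scene. Friction and masses are not known exactly. Their poses are not given: they have to be found in the camera images.
- fixture: Green steel base plate 300 x 200 x 20 mm, fixed to the bench; may lie at any yaw. Origin: centre of its underside; its x axis runs from the leaf's stem (green dot) to its tip (red dot), z up. A pale wooden plate, 270 x 110 mm, is carried above it on springs and bears the leaf.
- cushion (a joint): How far the sprung plate, with the leaf on it, has sunk straight down: 0 m = up (at rest), 0.012 m = on its stop. It starts to give at about 2 N and then yields by 1 mm for each further 0.8 N (about 5 N at 4 mm, 10 N at 10 mm); it springs back up by itself.
- vein: The raised vein: an S-curved round dark steel bead, 12 mm wide, 215 mm long, on the thin flat leaf; its crest is a level line 60 mm above the bench and 9 mm above the leaf's blade. Between neighbouring dots it is nearly straight. To ride on it clear of the blade, shut the gripper and point it down. Origin: mid-leaf, 6 mm below the crest; axes as the fixture's.
- blade: The leaf's thin, lobed blade, grey steel, 3 mm thick, about 240 x 125 mm, on the sprung plate; its top is 9 mm below the vein's crest (51 mm above the bench). Not to be touched. Origin: under its middle, on its underside.
- dot0 (a point): The green dot at the stem end: a painted disc, 13 mm across, on the crest of the vein; the point is on the crest, at its centre, and sinks with the leaf. Neighbouring dots are 32 to 36 mm apart.
- dot1 (a point): The yellow dot number 1, counted from the green one: a painted disc, 13 mm across, on the crest of the vein; the point is on the crest, at its centre, and sinks with the leaf. Neighbouring dots are 32 to 36 mm apart.
- dot2 (a point): The yellow dot number 2, counted from the green one: a painted disc, 13 mm across, on the crest of the vein; the point is on the crest, at its centre, and sinks with the leaf. Neighbouring dots are 32 to 36 mm apart.
- dot3 (a point): The yellow dot number 3, counted from the green one: a painted disc, 13 mm across, on the crest of the vein; the point is on the crest, at its centre, and sinks with the leaf. Neighbouring dots are 32 to 36 mm apart.
- dot4 (a point): The yellow dot number 4, counted from the green one: a painted disc, 13 mm across, on the crest of the vein; the point is on the crest, at its centre, and sinks with the leaf. Neighbouring dots are 32 to 36 mm apart.
- dot5 (a point): The yellow dot number 5, counted from the green one: a painted disc, 13 mm across, on the crest of the vein; the point is on the crest, at its centre, and sinks with the leaf. Neighbouring dots are 32 to 36 mm apart.
- dot6 (a point): The red dot at the leaf's tip: a painted disc, 13 mm across, on the crest of the vein; the point is on the crest, at its centre, and sinks with the leaf. Neighbouring dots are 32 to 36 mm apart.
- punch_a: Steel punch, 20 mm diameter, 68 mm tall, standing loose on the green base beside the leaf; leave alone. Origin: at the middle of its underside.
- punch_b: Brass punch, 20 mm diameter, 60 mm tall, standing loose on the green base on the leaf's other side; leave alone. Origin: at the middle of its underside.
- hammer: Hammer, 260 mm long, lying on the bench to the left; leave alone. Origin: on its underside, at the tool's middle; the handle points to its -x.
- oil: Green bottle, 56 mm diameter, 130 mm tall, standing at the far left; leave alone. Origin: at the middle of its underside.
- collar: Brass ring, 64 mm diameter, 25 mm tall, on the bench to the right; leave alone. Origin: at the middle of its underside.
- die: Dark steel stepped die, 52 mm diameter, 66 mm tall, at the near right; leave alone. Origin: at the middle of its underside.
- tin: Open orange tin, 76 mm diameter, 50 mm tall, to the right; leave alone. Origin: at the middle of its underside.

How it is judged:
On the way, in this order (a step that is already met when the one before it is completed fails the run):
1. fingertips touch the vein at the green dot at the stem end (contact force between the fingers and vein above 0.3 N and horizontal distance between the grasp point and dot0 below 0.012 m), for 0.05 s.
2. fingertips touch the vein at the yellow dot number 1, counted from the green one (contact force between the fingers and vein above 0.3 N and horizontal distance between the grasp point and dot1 below 0.012 m), for 0.05 s.
3. fingertips touch the vein at the yellow dot number 2, counted from the green one (contact force between the fingers and vein above 0.3 N and horizontal distance between the grasp point and dot2 below 0.012 m), for 0.05 s.
4. fingertips touch the vein at the yellow dot number 3, counted from the green one (contact force between the fingers and vein above 0.3 N and horizontal distance between the grasp point and dot3 below 0.012 m), for 0.05 s.
5. fingertips touch the vein at the yellow dot number 4, counted from the green one (contact force between the fingers and vein above 0.3 N and horizontal distance between the grasp point and dot4 below 0.012 m), for 0.05 s.
6. fingertips touch the vein at the yellow dot number 5, counted from the green one (contact force between the fingers and vein above 0.3 N and horizontal distance between the grasp point and dot5 below 0.012 m), for 0.05 s.
7. fingertips touch the vein at the red dot at the leaf's tip (contact force between the fingers and vein above 0.3 N and horizontal distance between the grasp point and dot6 below 0.012 m), for 0.05 s.
At the end, for the whole second after the job is handed in: The fingertips rest on the vein (more than 0.3 N), the point between them within 12 mm of the red dot as seen from above; the sprung plate is pressed less than 10 mm down; no tool has moved more than 15 mm (all of step 7 and value of joint cushion below 0.01 m and not (distance of any of punch_a, punch_b, hammer, oil, collar, die, tin from where it was at the start of the episode above 0.015 m)); the arm keeps its last pose, push and grip.
It fails at once if the sprung plate is pressed down 10 mm or more (value of joint cushion above 0.01 m).
It fails at once if the fingers touch the leaf's blade (more than 1 N) (contact force between the fingers and blade above 1 N).
It fails at once if a tool standing around is pushed, lifted or carried more than 15 mm (distance of any of punch_a, punch_b, hammer, oil, collar, die, tin from where it was at the start of the episode above 0.015 m).
It also fails if it takes over 35 s, if anything falls off the work surface, if the arm or the gripper's body presses on something with over 40 N, if the wrist force passes 120 N, or if a joint passes its speed limit or range.

## Working session

There is one attempt and no reset: what is moved stays moved. The work goes in short steps, Python scripts to look and compute and a tool call to move; the robot and the scene stay as the last step left them, time stands still between calls to the robot, and variables do not carry over. Pictures are saved under pics/ and viewed, at most 10 in all, crops included, and the job is handed in when it is done.

Besides the shell and the picture viewer there is one more tool, called as name(argument=value, ...) on one line, values as JSON. step_arm: Moves the arm, as the interface text tells. Shift numbers are shares of 0.15 m and turn numbers shares of 1.5 rad, none past 1 either way. Its arguments: {"type":"object","properties":{"rows":{"type":"array"}},"required":["rows"]}

```bash
mkdir -p pics; cat > h.py <<'E'
from rig import *
import numpy as np, cv2
from scipy.spatial.transform import Rotation as R
def Rm(p):
    a=np.array(p["attitude"],float)
    return a if a.shape==(3,3) else R.from_quat(a[[1,2,3,0]]).as_matrix()
def w(p,c): return Rm(p)@np.array(c)+np.array(p["position"])
def px(p,X):
    c=Rm(p).T@(np.array(X)-p["position"]); u=p["K"]@c; return u[:2]/u[2]
def lift(p,u,v,z=None):
    r=np.linalg.inv(p["K"])@[u,v,1]
    if z is None: return w(p,r*p["range_z"][int(round(v)),int(round(u))])
    d=Rm(p)@r; o=np.array(p["position"]); return o+d*(z-o[2])/d[2]
E
python3 - <<'E'
from h import *
np.set_printoptions(precision=4,suppress=True)
o=get_obs(); print(o)
for n in ("top","scene"):
    p=snapshot(n); cv2.imwrite(f"pics/{n}0.png",p["color"][:,:,::-1]); print(n,p["position"],p["attitude"])
    for i in range(7):
        for d in mark_of(p,f"dot{i}")[:2]:
            X=w(p,d["position"]); print(i,round(d["conf"],2),X,px(p,X))
    for t in ("punch_a","punch_b","hammer","oil","vein"):
        for d in mark_of(p,t)[:2]:
            X=w(p,d["position"]); print(t,round(d["conf"],2),X,px(p,X))
E
```

```text
{'t': 0.0, 'joints': array([ 1.1146,  0.3537,  1.6341, -0.    ,  1.1552, -0.0024]), 'qd': array([ 0.0011, -0.0007,  0.0017, -0.0015, -0.0017, -0.002 ]), 'joint_efforts': array([  0.0018, -60.5248, -34.2055,   0.0002,   0.0097,   0.0001]), 'ee_pos': array([0.2738, 0.5613, 0.2305]), 'orientation': array([-0.0002,  0.225 ,  0.9744, -0.0007]), 'contact_force': array([ 0.0006,  0.0492, -0.5281]), 'wrist_torque': array([ 0.0237, -0.0204, -0.0595]), 'finger_force': 0.0, 'finger_gap': 1.005019209236816}
top [0.2923 0.0089 1.2298] [-0.0774  0.7444 -0.6599  0.0663]
0 0.81 [ 0.5993 -0.019   0.0589] [344.2174 181.3219]
0 0.78 [ 0.5645 -0.0185  0.0611] [342.9199 191.5162]
1 0.81 [ 0.5993 -0.019   0.0589] [344.2174 181.3219]
1 0.78 [ 0.5645 -0.0185  0.0611] [342.9199 191.5162]
2 0.81 [ 0.5993 -0.019   0.0589] [344.2174 181.3219]
2 0.78 [ 0.5645 -0.0185  0.0611] [342.9199 191.5162]
3 0.81 [ 0.5993 -0.019   0.0589] [344.2174 181.3219]
3 0.78 [ 0.5645 -0.0185  0.0611] [342.9199 191.5162]
4 0.81 [ 0.5993 -0.019   0.0589] [344.2174 181.3219]
4 0.78 [ 0.5645 -0.0185  0.0611] [342.9199 191.5162]
5 0.81 [
[... 1315 characters left out ...]
.0296  0.0652] [332.218  227.9165]
5 0.8 [ 0.4468 -0.0469  0.0616] [285.1312 194.0191]
6 0.91 [ 0.6289 -0.0296  0.0652] [332.218  227.9165]
6 0.8 [ 0.4468 -0.0469  0.0616] [285.1312 194.0191]
punch_a 0.58 [0.4434 0.0377 0.0219] [311.2752 194.5875]
punch_a 0.49 [ 0.5518 -0.1203  0.0172] [283.0147 239.9494]
punch_b 0.58 [0.4434 0.0377 0.0219] [311.2752 194.5875]
punch_b 0.49 [ 0.5518 -0.1203  0.0172] [283.0147 239.9494]
hammer 0.86 [0.4191 0.468  0.0015] [415.8215 150.9626]
hammer 0.65 [ 0.6304 -0.0315  0.0629] [331.9246 229.3312]
oil 0.65 [ 0.7195  0.3394 -0.0022] [461.1049 213.5317]
vein 0.93 [ 0.5394 -0.0468  0.0562] [305.0396 213.9723]
vein 0.6 [ 0.5102 -0.0619  0.0612] [293.4653 208.5906]
```

View pics/top0.png

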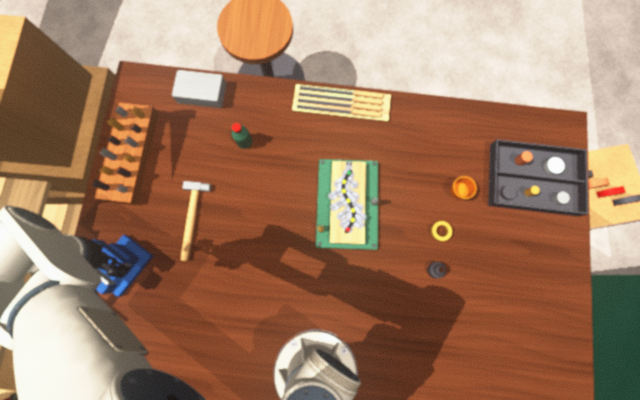

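step_arm(rows=[[0,[0.1,-0.25,0.2],0],[0,[0.2,-0.5,0.4],0],[0,[0.3,-0.75,0.4],0],[0,[0.4,-1,0.4],0],[0,[0.4,-1,0.4],0]])

```text
t: 1.72
ee_pos: [0.3352, 0.4078, 0.2923]
orientation: [0.001, 0.226, 0.974, -0.0]
contact_force: [0.1, 0.2, -0.7]
finger_gap: 0.302
finger_force: 0.0
```

step_arm(rows=[[0,[0.1,-0.25,0],0],[0,[0.2,-0.5,0],0],[0,[0.3,-0.75,0],0],[0,[0.4,-1,0],0],[0,[0.4,-1,0],0]])

```text
t: 2.13
ee_pos: [0.3956, 0.2565, 0.2913]
orientation: [0.001, 0.227, 0.974, -0.001]
contact_force: [-0.8, 0.7, 0.2]
finger_gap: -0.002
finger_force: 0.0
```

step_arm(rows=[[0,[0.1,-0.25,0],0],[0,[0.2,-0.5,0],0],[0,[0.3,-0.75,0],0],[0,[0.4,-1,0],0],[0,[0.4,-1,0],0]])

```text
t: 2.55
ee_pos: [0.456, 0.1067, 0.2914]
orientation: [0.001, 0.227, 0.974, -0.001]
contact_force: [0.2, 0.1, 0.5]
finger_gap: 0.002
finger_force: 0.0
```

step_arm(rows=[[0,[0.1,-0.25,0],0],[0,[0.2,-0.5,0],0],[0,[0.3,-0.75,0],0],[0,[0.4,-1,0],0],[0,[0.4,-1,0],0]])

```text
t: 2.97
ee_pos: [0.5163, -0.0432, 0.2913]
orientation: [0.001, 0.227, 0.974, -0.001]
contact_force: [0.3, -0.0, -0.7]
finger_gap: -0.004
finger_force: 0.0
```

```bash
python3 - <<'E'
from h import *
np.set_printoptions(precision=4,suppress=True)
o=get_obs(); print(o['t'],o['ee_pos'],o['orientation'],o['contact_force'],o['finger_gap'])
for n in ("wrist",):
    p=snapshot(n); cv2.imwrite(f"pics/{n}1.png",p["color"][:,:,::-1]); print(n,p["position"],p["attitude"])
    for d in mark_of(p,"dot0"):
            X=w(p,d["position"]); print(round(d["conf"],2),X,px(p,X))
E
```

```text
2.9667 [ 0.5163 -0.0432  0.2913] [ 0.0011  0.2266  0.974  -0.0009] [ 0.3265 -0.0182 -0.6567] -0.0037002633491301897
wrist [ 0.454  -0.013   0.4331] [0.119  0.8402 0.5239 0.0733]
0.9 [ 0.5402 -0.043   0.0611] [329.4448 190.1734]
0.87 [ 0.478  -0.0648  0.0579] [291.9586 153.4117]
0.76 [ 0.4488 -0.0482  0.0573] [293.0056 125.611 ]
0.73 [ 0.6035 -0.0206  0.0622] [365.5981 224.9973]
0.59 [ 0.6364 -0.0331  0.0574] [366.3589 247.9404]
0.58 [ 0.5684 -0.0183  0.0575] [355.825 200.309]
0.56 [ 0.5104 -0.0602  0.0625] [306.8353 175.5405]
```

View pics/wrist1.png

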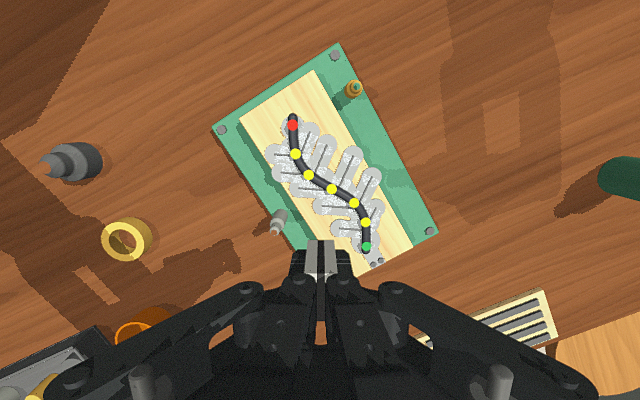

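```bash
cat >> h.py <<'E'
G=np.array([[.6364,-.0331],[.6035,-.0206],[.5684,-.0183],[.5402,-.043],[.5104,-.0602],[.478,-.0648],[.4488,-.0482]])
def cents(p,guess):
    h=cv2.cvtColor(p["color"],cv2.COLOR_RGB2HSV).astype(int); H,S,V=h[...,0],h[...,1],h[...,2]
    out=[]
    for i,g in enumerate(guess):
        m={0:(H>40)&(H<90),6:(H<8)|(H>172)}.get(i,(H>22)&(H<36))&(S>150)&(V>90)
        u=px(p,[*g,.06]); yy,xx=np.nonzero(m)
        k=np.hypot(xx-u[0],yy-u[1])<8
        out.append([xx[k].mean(),yy[k].mean(),k.sum()] if k.sum()>3 else [np.nan]*3)
    return np.array(out)
def tri(a,ua,b,ub):
    P=[p["K"]@np.c_[Rm(p).T,-Rm(p).T@np.array(p["position"])] for p in (a,b)]
    X=cv2.triangulatePoints(P[0],P[1],ua[:2].reshape(2,1),ub[:2].reshape(2,1)).ravel(); return X[:3]/X[3]
E
python3 - <<'E'
from h import *
np.set_printoptions(precision=4,suppress=True)
p=snapshot("wrist"); s=snapshot("scene"); a=cents(p,G); b=cents(s,G)
L=[]
for i in range(7):
    x=lift(p,*a[i,:2],.06);L.append(x)
    print(i,a[i],b[i],"plane",x[:2],"scene",lift(s,*b[i,:2],.06)[:2] if b[i,0]>0 else None,"tri",tri(p,a[i],s,b[i]) if b[i,0]>0 else None,"depth z",lift(p,*a[i,:2])[2])
print(np.linalg.norm(np.diff(L,axis=0),axis=1))
E
```

```text
0 [363.3231 248.7846  65.    ] [nan nan nan] plane [ 0.6316 -0.0323] scene None tri None depth z 0.0594833202013792
1 [362.5342 225.0137  73.    ] [nan nan nan] plane [ 0.5998 -0.0194] scene None tri None depth z 0.059881250901821836
2 [351.3086 205.716   81.    ] [nan nan nan] plane [ 0.569  -0.0217] scene None tri None depth z 0.059634269892405944
3 [328.7875 191.775   80.    ] [nan nan nan] plane [ 0.5393 -0.0399] scene None tri None depth z 0.05977275859664566
4 [305.85   177.8375  80.    ] [nan nan nan] plane [ 0.5102 -0.0581] scene None tri None depth z 0.06065427140419172
5 [292.4886 156.9091  88.    ] [nan nan nan] plane [ 0.4793 -0.0611] scene None tri None depth z 0.059029573762895415
6 [289.5957 128.1064  94.    ] [284.7143 195.       7.    ] plane [ 0.447  -0.0482] scene [ 0.4479 -0.0489] tri [ 0.4469 -0.0483  0.0592] depth z 0.05939338686691703
[0.0343 0.0309 0.0348 0.0344 0.031  0.0348]
```

step_arm(rows=[[0,[0.2,0.02,-0.15],0],[0,[0.4,0.04,-0.3],0],[0,[0.6,0.06,-0.45],0],[0,[0.77,0.07,-0.6],0],[0,[0.77,0.07,-0.6],0]])

```text
t: 3.58
ee_pos: [0.6307, -0.0251, 0.1961]
orientation: [-0.002, 0.224, 0.975, -0.0]
contact_force: [-1.8, -0.3, 0.3]
finger_gap: -0.0
finger_force: 0.0
```

```bash
cat >> h.py <<'E'
def cents2(p,guess):
    h=cv2.cvtColor(p["color"],cv2.COLOR_RGB2HSV).astype(int); H,S,V=h[...,0],h[...,1],h[...,2]
    out=[]
    for i,g in enumerate(guess):
        m={0:(H>40)&(H<90),6:(H<8)|(H>172)}.get(i,(H>22)&(H<36))&(S>150)&(V>60)
        n,l,st,c=cv2.connectedComponentsWithStats(m.astype(np.uint8))
        u=px(p,[*g,.06]); ok=[j for j in range(1,n) if 8<st[j,4]<600]
        j=min(ok,key=lambda j:np.hypot(*(c[j]-u)),default=None)
        out.append([*c[j],st[j,4]] if j and np.hypot(*(c[j]-u))<20 else [np.nan]*3)
    return np.array(out)
E
python3 - <<'E'
from h import *
np.set_printoptions(precision=4,suppress=True)
snapshot("wrist");o=get_obs();p=snapshot("wrist"); s=snapshot("scene");a=cents2(p,G);b=cents2(s,G);L=[]
print(o['t'],o['ee_pos'],o['contact_force'],p["position"])
cv2.imwrite("pics/w2.png",p["color"][:,:,::-1])
for i in range(7):
    x=lift(p,*a[i,:2],.06);L.append(x)
    print(i,a[i],b[i],"plane",x[:2],"scene",lift(s,*b[i,:2],.06)[:2],"tri",tri(p,a[i],s,b[i]))
print(np.linalg.norm(np.diff(L,axis=0),axis=1))
for d in mark_of(p,"dot0"): print(round(d["conf"],2),w(p,d["position"]))
E
```

```text
3.6333 [ 0.6292 -0.0254  0.1981] [-1.5865 -0.0953  0.3761] [0.5676 0.004  0.3404]
0 [316.3529 198.0441 136.    ] [nan nan nan] plane [ 0.6324 -0.0321] scene [nan nan] tri [nan nan nan]
1 [313.8153 162.3822 157.    ] [nan nan nan] plane [ 0.6002 -0.0191] scene [nan nan] tri [nan nan nan]
2 [296.1916 133.4491 167.    ] [nan nan nan] plane [ 0.5695 -0.022 ] scene [nan nan] tri [nan nan nan]
3 [263.0447 112.2402 179.    ] [nan nan nan] plane [ 0.54   -0.0403] scene [nan nan] tri [nan nan nan]
4 [228.9259  90.0265 189.    ] [nan nan nan] plane [ 0.5105 -0.0584] scene [nan nan] tri [nan nan nan]
5 [208.1589  57.0981 214.    ] [nan nan nan] plane [ 0.4798 -0.0609] scene [nan nan] tri [nan nan nan]
6 [201.0458  11.4333 240.    ] [nan nan nan] plane [ 0.4478 -0.0481] scene [nan nan] tri [nan nan nan]
[0.0347 0.0309 0.0347 0.0346 0.0308 0.0345]
0.93 [ 0.6349 -0.0308  0.0611]
0.91 [ 0.5409 -0.0439  0.0604]
0.67 [ 0.5111 -0.0609  0.0618]
0.62 [ 0.6027 -0.0209  0.06  ]
0.58 [ 0.572  -0.0193  0.0577]
0.56 [ 0.4497 -0.0479  0.055 ]
```

View pics/w2.png

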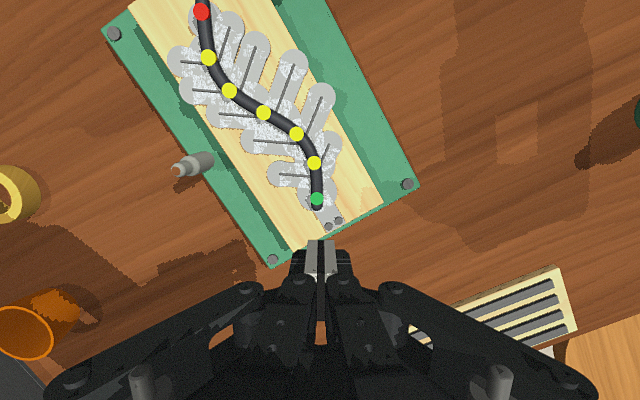

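step_arm(rows=[[0,[0.01,-0.02,-0.2],0],[0,[0.02,-0.03,-0.4],0],[0,[0.02,-0.03,-0.6],0],[0,[0.02,-0.03,-0.76],0],[0,[0.02,-0.03,-0.76],0]])

```text
t: 4.2
ee_pos: [0.6291, -0.0318, 0.0845]
orientation: [-0.003, 0.225, 0.974, -0.0]
contact_force: [-0.5, 0.0, 0.5]
finger_gap: 0.0
finger_force: 0.0
```

step_arm(rows=[[0,[0,0,0],0],[0,[0,0,0],0],[0,[0,0,0],0]])

```text
t: 4.45
ee_pos: [0.634, -0.0322, 0.09]
orientation: [0.002, 0.225, 0.974, 0.0]
contact_force: [-0.4, -0.1, 0.4]
finger_gap: -0.003
finger_force: 0.0
```

step_arm(rows=[[0,[0,0,-0.03],0],[0,[0,0,-0.06],0],[0,[0,0,-0.09],0],[0,[0,0,-0.12],0],[0,[0,0,-0.12],0]])

```text
t: 4.87
ee_pos: [0.6317, -0.0322, 0.0681]
orientation: [-0.001, 0.225, 0.974, -0.0]
contact_force: [-0.7, -0.3, -0.2]
finger_gap: -0.001
finger_force: 0.0
```

step_arm(rows=[[0,[0,0,0],0],[0,[0,0,0],0]])

```text
t: 5.03
ee_pos: [0.6325, -0.0323, 0.0692]
orientation: [-0.0, 0.225, 0.974, -0.0]
contact_force: [-0.6, 0.3, 0.5]
finger_gap: -0.0
finger_force: 0.0
```

Now 9 mm to the crest; go down 1.5 mm per row.

step_arm(rows=[[0,[0,0,-0.015],0],[0,[0,0,-0.03],0],[0,[0,0,-0.045],0],[0,[0,0,-0.06],0],[0,[0,0,-0.06],0]])

```text
t: 5.45
ee_pos: [0.6325, -0.0322, 0.0599]
orientation: [-0.0, 0.225, 0.974, -0.0]
contact_force: [-1.4, 0.2, 1.6]
finger_gap: 0.004
finger_force: 1.0
```

step_arm(rows=[[0,[0,0,-0.01],0],[0,[0,0,-0.01],0]])

```text
t: 5.62
ee_pos: [0.6325, -0.0322, 0.0587]
orientation: [-0.0, 0.225, 0.974, -0.0]
contact_force: [-0.4, -0.1, 2.7]
finger_gap: 0.002
finger_force: 1.4
```

step_arm(rows=[[0,[0,0,-0.007],0],[0,[0,0,-0.013],0],[0,[0,0,-0.013],0]])

```text
t: 5.87
ee_pos: [0.6325, -0.0322, 0.0569]
orientation: [0.0, 0.225, 0.974, 0.0]
contact_force: [-1.1, -0.5, 3.7]
finger_gap: -0.002
finger_force: 2.2
```

step_arm(rows=[[0,[-0.03,0.012,0],0],[0,[-0.06,0.026,0],0],[0,[-0.09,0.04,0],0],[0,[-0.12,0.052,0],0],[0,[-0.15,0.062,0],0]])

```text
t: 6.28
ee_pos: [0.6099, -0.0227, 0.0571]
orientation: [0.0, 0.225, 0.974, 0.0]
contact_force: [3.5, -0.9, 4.8]
finger_gap: 0.003
finger_force: 2.1
```

step_arm(rows=[[0,[-0.03,0.012,0],0],[0,[-0.055,0.022,0],0],[0,[-0.065,0.025,0],0],[0,[-0.065,0.025,0],0]])

```text
t: 6.62
ee_pos: [0.5996, -0.0189, 0.0568]
orientation: [-0.0, 0.225, 0.974, 0.0]
contact_force: [0.8, -0.1, 5.1]
finger_gap: -0.003
finger_force: 2.2
```

step_arm(rows=[[0,[-0.05,0.005,0],0],[0,[-0.1,0.005,0],0],[0,[-0.15,-0.005,0],0],[0,[-0.2,-0.019,0],0],[0,[-0.2,-0.019,0],0]])

```text
t: 7.03
ee_pos: [0.5678, -0.0223, 0.0566]
orientation: [-0.001, 0.225, 0.974, -0.0]
contact_force: [-3.1, 0.1, 4.1]
finger_gap: 0.002
finger_force: 2.3
```

step_arm(rows=[[0,[0,0,0],0],[0,[-0.05,-0.028,0],0],[0,[-0.1,-0.06,0],0],[0,[-0.15,-0.091,0],0],[0,[-0.2,-0.122,0],0]])

```text
t: 7.45
ee_pos: [0.5398, -0.0409, 0.0569]
orientation: [0.0, 0.225, 0.974, 0.0]
contact_force: [2.9, 1.5, 4.2]
finger_gap: 0.001
finger_force: 2.2
```

step_arm(rows=[[0,[0,0,0],0],[0,[0,0,0],0]])

```text
t: 7.62
ee_pos: [0.5385, -0.0411, 0.0566]
orientation: [-0.001, 0.225, 0.974, -0.001]
contact_force: [-2.7, -2.6, 5.0]
finger_gap: 0.005
finger_force: 2.3
```

step_arm(rows=[[0,[-0.05,-0.03,0],0],[0,[-0.1,-0.061,0],0],[0,[-0.15,-0.092,0],0],[0,[-0.195,-0.117,0],0],[0,[-0.195,-0.117,0],0]])

```text
t: 8.03
ee_pos: [0.5091, -0.0587, 0.0567]
orientation: [-0.001, 0.225, 0.974, -0.0]
contact_force: [-1.9, -2.6, 4.5]
finger_gap: -0.004
finger_force: 2.3
```

step_arm(rows=[[0,[0,0,0],0],[0,[-0.05,-0.014,0],0],[0,[-0.1,-0.022,0],0],[0,[-0.15,-0.022,0],0],[0,[-0.203,-0.016,0],0]])

```text
t: 8.45
ee_pos: [0.4803, -0.0604, 0.057]
orientation: [0.0, 0.225, 0.974, 0.0]
contact_force: [3.2, -0.6, 3.9]
finger_gap: 0.002
finger_force: 2.1
```

step_arm(rows=[[0,[0,0,0],0],[0,[0,0,0],0]])

```text
t: 8.62
ee_pos: [0.4783, -0.0601, 0.0565]
orientation: [-0.002, 0.225, 0.974, -0.0]
contact_force: [-2.9, -1.0, 4.3]
finger_gap: -0.0
finger_force: 2.3
```

step_arm(rows=[[0,[-0.05,0.018,0],0],[0,[-0.1,0.036,0],0],[0,[-0.15,0.058,0],0],[0,[-0.185,0.072,0],0],[0,[-0.21,0.081,0],0]])

```text
t: 9.03
ee_pos: [0.4484, -0.0478, 0.0569]
orientation: [0.0, 0.225, 0.974, 0.0]
contact_force: [2.3, -1.4, 5.0]
finger_gap: -0.003
finger_force: 2.1
```

step_arm(rows=[[0,[0,0,0],0],[0,[0,0,0],0],[0,[0,0,0],0],[0,[0,0,0],0]])

```text
t: 9.37
ee_pos: [0.448, -0.0478, 0.0565]
orientation: [-0.001, 0.225, 0.974, 0.0]
contact_force: [-2.3, 3.1, 5.2]
finger_gap: -0.004
finger_force: 2.3
```

```bash
python3 - <<'E'
from h import *
np.set_printoptions(precision=4,suppress=True)
p=snapshot("wrist");o=get_obs(); print(o['t'],o['ee_pos'],o['contact_force'])
cv2.imwrite("pics/w3.png",p["color"][:,:,::-1])
a=cents2(p,G)
for i in range(7): print(i,a[i],lift(p,*a[i,:2],.058)[:2])
E
```

```text
9.4167 [ 0.4481 -0.048   0.0565] [-2.2581  2.761   3.9168]
0 [nan nan nan] [nan nan]
1 [nan nan nan] [nan nan]
2 [nan nan nan] [nan nan]
3 [nan nan nan] [nan nan]
4 [nan nan nan] [nan nan]
5 [nan nan nan] [nan nan]
6 [nan nan nan] [nan nan]
```

View pics/w3.png

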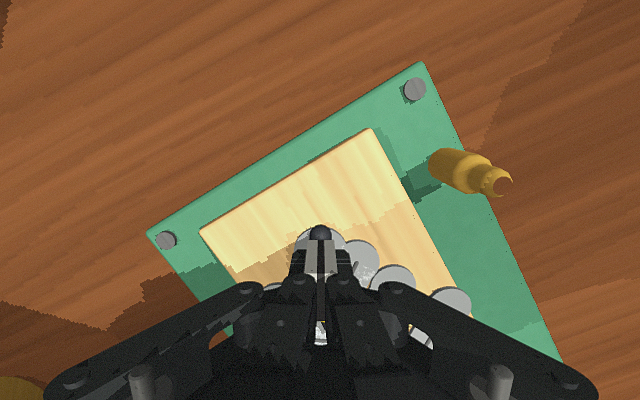

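The picture shows the fingertips on the vein's tip end at about (320, 240), covering the red dot. The brass punch at (470, 172) is still standing. Fingertip position and force agree with the target, so I'm handing in.

```bash
python3 -c "
from rig import *
print(close_job())"
```

```text
the job is handed in; nothing more can be done
None
```

I traced the vein from the green dot over each yellow dot to the red dot with about 4–5 N of contact and the plate sunk about 3 mm, and handed the job in at about 9.4 s with the fingertips resting on the red dot; the hand-in gave no verdict.

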